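# Aim the filming stand, draw out its leg and cam it shut in the hand

## Robot

A 6-joint arm with a two-finger parallel gripper is mounted at the origin on the work surface. World frame = base frame: x ahead of the robot, y to its left, z up, the work surface at z = 0. Lengths are in mm, angles in rad, forces in N, time in s.
With the tool pointing down it reaches from about 375 to 900 mm from the base axis. Payload 3.1 kg.
Tool frame: the origin (TCP) lies between the finger pads; the fingertips stand 22 mm ahead of it and the grasp point (between the pads) lies 3 mm ahead of it; z points along the fingers, y is the direction in which the jaws open and shut (so a half turn about z gives the same grasp; the last joint's range is limited). The gripper opens to 87 mm and grips with 3 to 60 N. Pads are 19 mm wide; open, the fingers measure 117 mm over their backs; the gripper's body (75 mm by 190 mm) begins 51 mm behind the grasp point.
Start: joints at [1.157, 0.527, 1.433, -0, 1.181, -0.178], TCP at [145.973, 607.691, 244.548] pointing down, gripper open.
Joint ranges: [-3.08, 3.08], [-0.75, 2.2], [0.22, 2.44], [-1.43, 4.57], [0, 2.65], [-2.85, 2.85]. Speed limits (rad/s): [2.79, 2.79, 3.14, 3.14, 3.14, 3.14].

## Interface

Orientations are given as a 3x3 rotation matrix whose columns are the frame's x, y, z axes.
In Python, from cell import state, viewer, job gives the robot as it stands.
- The arm moves only by the tool apply_moves, never from a script. Its argument "deltas" is one flat list of numbers, 7 for each row, row after row: the shift along the world's x, y, z as a fraction of full scale, then the turn, a rotation vector about the world's x, y, z as a fraction of full scale, then the gripper command: -1 is shut, 1 is fully open, values between are in proportion. A call has 1 to 8 rows; each row shifts and turns the commanded pose from where the row before left it; what a row does not reach is not made up. Full scale, the value 1, is 10 cm for a shift and 2 pi rad for a turn. A row lasts 1/12 s, in which the tool goes at most 41.7 mm and 7.16 degrees, less where a joint would pass 70% of its speed; a pose out of reach is approached as far as the arm can. A call with a number of a shift or a turn outside -1 to 1 is refused whole. A call with a gripper value outside its range is refused whole. The fingers move at their own pace and stop on an object; "newtons" is the grip in N (left out, the last holds). Time passes only in rows, so rows that do not move let the fingers close. It gives the time, the measured TCP pose, the force and the opening at its end, in the units of the state.
- state(): the state, without advancing time (a new reading comes with each control period).
- viewer.snapshot(name): name is "scene" or "top" or "wrist"; returns a dict with "frame" (420x560x3 uint8, red, green, blue), "vertical_fov" (degrees; the focal length in pixels is half the picture's height over the tangent of half this angle, whatever the lens; pixels are square), "cx", "cy" (the principal point, pixels), "D" ([k1, k2, p1, p2, k3] as OpenCV has them; the pictures are not rectified), "pose" (4x4, takes a point from camera to world coordinates). Camera axes: x right, y up, looking along -z (the intrinsics and any distortion apply to the point x, -y, -z); pixel columns grow to the right and rows downward; lengths in mm; the calibration is good to about 2 mm. A picture is of the moment at which its call begins. There is no depth.
- job.finish_job(): hands the job in, once; it reports no verdict.
The state is a dict: "time": time; "joint_pos": joint angles; "joint_velocities": joint speeds; "effort": joint torques, N m; "tcp_pos": TCP position; "orientation": TCP orientation; "wrist_force": force on the tool from outside, world axes, zero at the start; "wrist_torque": the same for the moment, N m; "gripper_width": opening from 0.0 (shut) to 1.0 (fully open).
Only numpy, scipy, OpenCV 4.12 (cv2) and the standard library are available. Lean on these libraries where they do the work, as an engineer would, in place of code of your own. Each camera call takes 0.05 s, during which the arm holds its last target.

## Task

Get the phone stand ready to film the ware: turn the orange knob until the yellow pointer lies on the red line of its scale. Then draw the stand's spring-loaded leg out until the white index on its blue foot is level with the red line of the length scale, and while you hold the leg there push the red cam lever fully closed against it. Finish still holding the leg at its mark with the lever closed and the pointer on its line, and leave the ware and other things on the table undisturbed.

Things in the scene. Friction and masses are not known exactly. Their poses are not given: they have to be found in the camera images.
- stand: Low filming stand, fixed to the table: dark base plate 150 x 290 mm, 16 mm thick. Place and yaw vary. Origin on the table surface, under the leg's line. Stand frame, used in all entries: z up, leg slides out towards -y, at the +y end a phone on a post (axis x -10, y 190 mm; phone top 230 mm above the table).
- collar_mouth (a point): Where the leg leaves the black collar: on the leg's centre line, stand x 0, y -60 mm, 64 mm above the table. The collar is 52 mm wide (x -26 to 26), runs from y -15 to -60, and its top is 85 mm above the table.
- knob_grip (a point): Grip centre of the orange aim knob, on its vertical axis (stand x 5, y 45 mm), 50 mm above the table. The grip is an upright bar 11 mm thick, 42 mm long, from 36 to 62 mm above the table; at knob value 0 it lies along the stand's y (pinch it across x); it turns with the knob.
- aim_knob (a joint): Angle of the aim knob, rad, positive anticlockwise from above, range -1.2 to 1.4. Turns the phone and its pointer the same way, by 0.4 of the knob's angle. Stays where it is left (0.05 N m friction).
- pointer_tip (a point): Tip of the yellow pointer that turns with the phone about the post's axis (stand x -10, y 190 mm): 78 mm from that axis, on the stand's +x side, 22 mm above the table, over a white scale with a red line.
- aim_mark (a point): Point of the red line on the white aim scale where the pointer tip belongs: same axis, radius (78 mm) and height as the tip. Its angle varies between starts.
- leg_grip (a point): Point on the leg's centre line, 64 mm above the table, 12 mm short of the foot's inner face; moves with the leg. The leg is a bare aluminium bar 16 mm wide (stand x -8 to 8), 18 mm tall (55 to 73 mm above the table). Fully in, 40 mm of it show between the collar and the foot.
- foot (a point): Centre of the blue cross-bar foot at the leg's end, under the leg, 33 mm above the table: 146 mm along x (x -68 to 78), 14 mm thick along y, from 12 to 54 mm above the table. Moves with the leg; its inner face (towards the collar) is at stand y -100 mm when the leg is fully in.
- leg (a joint): How far the leg is out, m: 0 (fully in, as it starts) to 0.055, growing towards stand -y. A spring pulls it in with about 2.4 N at 0, 0.4 N more per cm: it slides back if let go, even with the lever closed. Fingers astride the leg can draw it out by pushing the foot's inner face.
- leg_index (a point): White index line at the foot's +x end, at the middle of its thickness (19 mm beyond leg_grip in -y), stand x 78 mm, 4 mm above the table; moves with the leg.
- length_mark (a point): Red line across the white length scale lying on the table on the leg's +x side. The leg is at its mark when the white index has the same stand y as this. It lies 22 to 42 mm beyond the index's starting place; varies between starts.
- lever (a joint): Angle of the red cam lever, rad: 0 is closed (along the leg, at its stop), starts open at 0.26 to 0.34. Stays where it is left; closing takes about 1 N near its tip.
- lever_tip (a point): Far end of the red cam lever, 76 mm from its vertical pin (stand x 13.5, y -56 mm) on the leg's +x side. Flat bar 7 mm thick, 57 to 77 mm above the table; open, it stands away from the leg to +x. Closed, leg and lever side by side are 25 mm wide (x -8 to 17); closing the fingers astride both swings it shut.
- peanut_box_mid (a point): Bystander, loose: yellow peanut-shaped ceramic box, 125 x 68 mm, 68 mm tall; point 34 mm up. Leave alone.
- bird_jar_mid (a point): Bystander, loose: white ceramic jar with a knobbed top, 84 mm wide, 112 mm tall; point 56 mm up. Leave alone.
- bowl_mid (a point): Bystander, loose: earth-coloured bowl, 130 mm wide, 60 mm tall; point 30 mm up. Leave alone.
- cup_mid (a point): Bystander, loose: blue cup, 72 mm wide, 75 mm tall; point 37 mm up. Leave alone.
- tape_puck_mid (a point): Bystander, loose: black tape-measure puck, 72 mm wide, 30 mm tall; point 15 mm up. Leave alone.
- leaf_dish_mid (a point): Bystander, loose: silver dish, 110 mm wide, 30 mm tall; point 15 mm up. Leave alone.
- glaze_jar_mid (a point): Bystander, loose: white jar with a wooden lid, 50 mm wide, 70 mm tall; point 35 mm up. Leave alone.

How it is judged (in metres and radians):
On the way, in this order (a step that is already met when the one before it is completed fails the run):
1. the yellow pointer is on the red aim line (within 4 mm) (horizontal distance between pointer_tip and aim_mark below 0.004 m), for 0.2 s.
2. the leg is held by the fingers with its index at the red length line (within 4 mm), the lever still open (y of leg_index in the frame of length_mark between -0.004 and 0.004 m and contact force between the fingers and leg above 1 N and value of joint lever above 0.15 rad), for 0.2 s.
3. the cam lever is fully closed while the fingers still hold the leg at its mark (y of leg_index in the frame of length_mark between -0.005 and 0.005 m and contact force between the fingers and leg above 1 N and value of joint lever below 0.06 rad), for 0.2 s.
At the end, for the whole second after the job is handed in: Through the last second the fingers still hold the leg (contact force over 1 N) at rest, its index within 5 mm of the red length line, the cam lever is closed (under 0.06 rad) and the yellow pointer tip is within 5 mm of the red aim line (all of step 3 and horizontal distance between pointer_tip and aim_mark below 0.005 m and velocity of joint leg between -0.01 and 0.01 m/s); the arm keeps its last pose, push and grip.
It fails at once if the cam lever is closed while the leg is off its mark (value of joint lever below 0.12 rad and not (y of leg_index in the frame of length_mark between -0.007 and 0.007 m)).
It fails at once if a bystander is pushed away (over 20 mm) (distance of any of peanut_box_mid, bird_jar_mid, bowl_mid, cup_mid, tape_puck_mid, leaf_dish_mid, glaze_jar_mid from where it was at the start of the episode above 0.02 m).
It fails at once if a bystander is tipped over (angle between any of peanut_box_mid, bird_jar_mid, bowl_mid, cup_mid, tape_puck_mid, leaf_dish_mid, glaze_jar_mid's own z axis and vertical above 0.35 rad).
It also fails if it takes over 45 s, if anything falls off the work surface, if the arm or the gripper's body presses on something with over 40 N, if the wrist force passes 120 N, or if a joint passes its speed limit or range.

## Working session

There is one attempt and no reset: what is moved stays moved. The work goes in short steps, Python scripts to look and compute and a tool call to move; the robot and the scene stay as the last step left them, time stands still between calls to the robot, and variables do not carry over. Pictures are saved under pics/ and viewed, and the job is handed in when it is done.

Besides the shell and the picture viewer there is one more tool, called after ">>>" by a JSON object that holds its "fn" and its "kwargs", one argument or row to a line. apply_moves: Moves the arm, as the interface text tells. Its arguments: {"type":"object","properties":{"deltas":{"type":"array"},"newtons":{"type":"number"}},"required":["deltas"]}

```bash
ls; mkdir -p pics
python3 - <<'E'
from cell import state, viewer
import cv2
print(state())
for n in ("scene","top","wrist"):
    s=viewer.snapshot(n)
    cv2.imwrite(f"pics/a_{n}.png",s["frame"][:,:,::-1])
    print(n,s["vertical_fov"],s["cx"],s["cy"],s["D"],s["pose"])
E
```

```text
pics
{'time': 0.0, 'joint_pos': array([ 1.15649001e+00,  5.28473124e-01,  1.43389873e+00, -3.36082936e-05,
        1.18140180e+00, -1.78513444e-01]), 'joint_velocities': array([ 2.08403548e-03,  1.63979661e-06,  1.26456613e-03,  3.83944608e-04,
        2.92935332e-04, -1.94454695e-04]), 'effort': array([ 3.31017209e-04, -4.40035987e+01, -1.76597482e+01,  6.32011145e-02,
        5.79392700e-02, -1.64493131e-04]), 'tcp_pos': array([145.71545644, 607.068557  , 243.56845392]), 'orientation': array([[-9.72332258e-01,  2.33600638e-01, -8.49507010e-04],
       [ 2.33601910e-01,  9.72330248e-01, -2.00898616e-03],
       [ 3.56700914e-04, -2.15184851e-03, -9.99997621e-01]]), 'wrist_force': array([0.28912731, 0.03018924, 0.49665712]), 'wrist_torque': array([ 0.02730956, -0.01927574, -0.03155755]), 'gripper_width': 0.9974434075442387}
scene 48.49611293524565 283.9740952023597 203.6291329334972 [-0.12958432  0.          0.          0.          0.        ] [[-7.77536100e-01 -4.65460697e-01  4.22828515e-01  1.07523383e+03]
 [ 6.28739145e-01 -5.63494299e-01  5.35874297e-01  7.40524673e+02]
 [-1.116
[... 207 characters left out ...]
     0.          0.          0.        ] [[ 8.35238633e-03  9.95828108e-01 -9.08659259e-02  4.13587717e+02]
 [-9.99952803e-01  8.76870345e-03  4.18340804e-03  1.91610973e+01]
 [ 4.96273168e-03  9.08266959e-02  9.95854348e-01  1.31627597e+03]
 [ 0.00000000e+00  0.00000000e+00  0.00000000e+00  1.00000000e+00]]
wrist 71.59763103215533 276.1572668836619 210.1709573186405 [-0.01921978  0.          0.          0.          0.        ] [[ 2.32873970e-01 -9.31616071e-01 -2.79036217e-01  6.90701760e+01]
 [ 9.72503448e-01  2.22314542e-01  6.93778696e-02  6.26220268e+02]
 [-2.59972953e-03 -2.87519983e-01  9.57771111e-01  3.84471522e+02]
 [ 0.00000000e+00  0.00000000e+00  0.00000000e+00  1.00000000e+00]]
```

View pics/a_scene.png

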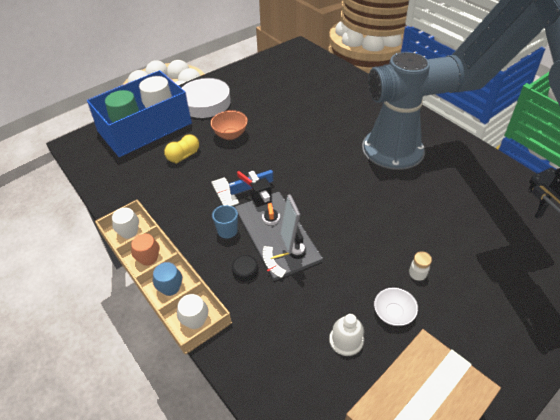

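View pics/a_top.png

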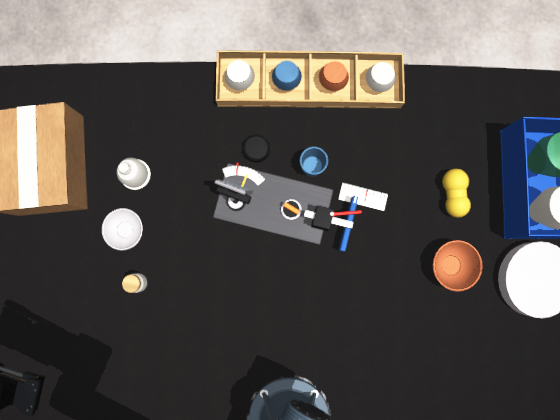

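View pics/a_wrist.png

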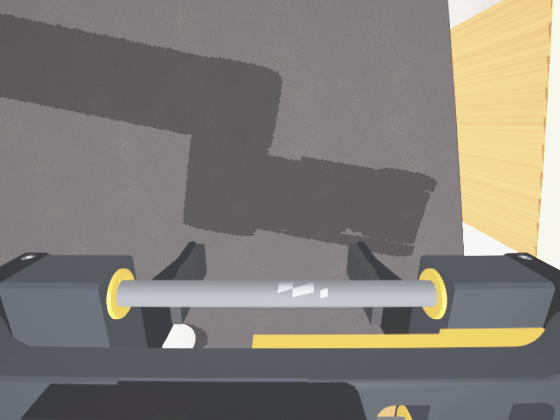

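```bash
cat > h.py <<'E'
import numpy as np, cv2
from cell import state, viewer
def K(s):
    f=210/np.tan(np.radians(s["vertical_fov"])/2)
    return np.array([[f,0,s["cx"]],[0,f,s["cy"]],[0,0,1.]])
def ray(s,uv):
    p=cv2.undistortPoints(np.array(uv,float).reshape(-1,1,2),K(s),np.array(s["D"],float)).reshape(-1,2)
    d=np.c_[p[:,0],-p[:,1],-np.ones(len(p))]@s["pose"][:3,:3].T
    return s["pose"][:3,3],d
def onz(s,uv,z):
    o,d=ray(s,uv); return o+d*((z-o[2])/d[:,2])[:,None]
def proj(s,P):
    P=np.atleast_2d(np.array(P,float)); c=(P-s["pose"][:3,3])@s["pose"][:3,:3]
    c=c*[1,-1,-1]
    return cv2.projectPoints(c.reshape(-1,1,3),np.zeros(3),np.zeros(3),K(s),np.array(s["D"],float))[0].reshape(-1,2)
def tri(views):
    A=np.zeros((3,3));b=np.zeros(3)
    L=[]
    for s,uv in views:
        o,d=ray(s,uv);d=d[0]/np.linalg.norm(d[0]);M=np.eye(3)-np.outer(d,d);A+=M;b+=M@o;L.append((o,M))
    X=np.linalg.solve(A,b);return X,[float(np.linalg.norm(M@(X-o))) for o,M in L]
def crop(s,name,x0,y0,x1,y1,k):
    im=cv2.resize(s["frame"][y0:y1,x0:x1,::-1],None,fx=k,fy=k,interpolation=cv2.INTER_CUBIC)
    cv2.imwrite(f"pics/{name}.png",im)
import pickle
def snap(n):
    s=viewer.snapshot(n); return {k:(np.array(v) if k in("frame","pose") else v) for k,v in s.items()}
E
python3 - <<'E'
from h import *
t=snap("top");s=snap("scene");pickle.dump((t,s),open("a.pkl","wb"))
crop(t,"b_top",200,140,400,260,4); crop(s,"b_scene",200,160,340,290,5)
E
```

```text
(no output)
```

View pics/b_top.png

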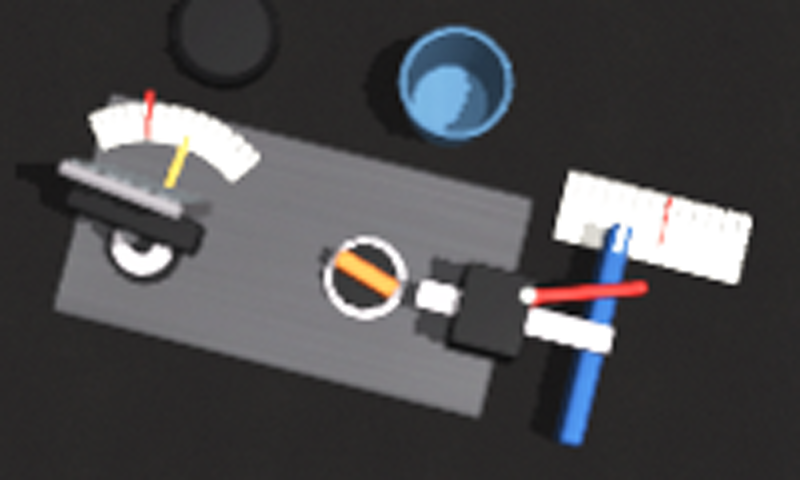

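View pics/b_scene.png

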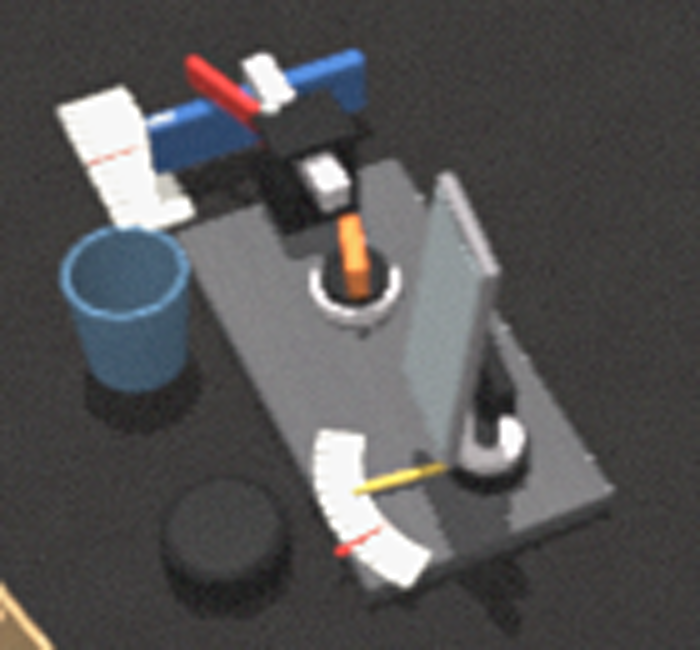

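Run:
```python
from h import *
t,s=pickle.load(open("a.pkl","rb"))
T=lambda U,V:((U+.5)/4-.5+200,(V+.5)/4-.5+140)
S=lambda U,V:((U+.5)/5-.5+200,(V+.5)/5-.5+160)
for n,p,z in [("tr",(531,198),16),("br",(482,416),16),("bl",(55,310),16),("tl",(108,97),16),("knobring",(365,278),18),("knobmid",(366,273),62),("footend+x",(620,228),54),("footend-x",(571,440),54),("idx",(620,240),54),("redlen",(665,222),1),("pointer tip",(186,140),22),("redaim",(149,135),20),("pin",(528,296),77),("levtip",(645,288),77),("leg tip end",(612,338),73),("leg collar",(525,322),73),("phone R",(185,210),230)]:
    print(n,onz(t,T(*p),z)[0].round(1))
for n,a,b in [("pointer",(186,140),(355,491)),("levtip",(646,288),(190,62)),("redaim",(148,140),(340,548)),("knob",(366,265),(348,218)),("redlen mid",(665,222),(112,157)),("footend",(618,228),(150,120))]:
    print(n,tri([(t,T(*a)),(s,S(*b))]))
```

```text
tr [ 596.9 -110.4   16. ]
br [453.3 -78.4  16. ]
bl [520.1 201.4  16. ]
tl [661.8 169.4  16. ]
knobring [542.8  -1.4  18. ]
knobmid [541.6  -1.4  62. ]
footend+x [ 572.7 -163.6   54. ]
footend-x [ 437.4 -132.    54. ]
idx [ 565.  -163.6   54. ]
redlen [ 583.8 -201.5    1. ]
pointer tip [632.4 116.8  22. ]
redaim [635.9 141.4  20. ]
pin [ 526.5 -102.4   77. ]
levtip [ 532.2 -175.9   77. ]
leg tip end [ 500.9 -155.5   73. ]
leg collar [ 510.5 -100.9   73. ]
phone R [558.3 101.  230. ]
pointer (array([632.76907205, 116.81339977,  20.28586287]), [0.14544436126097227, 0.14544436126101318])
levtip (array([ 532.45876588, -177.2123782 ,   70.5540354 ]), [0.4339654231418348, 0.4339654231418486])
redaim (array([645.14789964, 136.67207734,  -1.84434392]), [11.547717393468789, 11.547717393468757])
knob (array([544.29497374,  -0.8409535 ,  82.5160414 ]), [0.21741228243003402, 0.21741228243005128])
redlen mid (array([ 583.44823527, -201.23895104,    1.01475832]), [0.40208125278092854, 0.4020812527806211])
footend (array([ 572.90412755, -162.39287884,   56.62322666]), [0.6440223922332883, 0.6440223922333702])
```

>>> {"fn": "apply_moves", "kwargs": {
  "deltas": [0.164, -0.265, 0.05, 0, 0, -0.0122, 1, 0.164, -0.265, 0.05, 0, 0, -0.0122, 1, 0.164, -0.265, 0.05, 0, 0, -0.0122, 1, 0.164, -0.265, 0.05, 0, 0, -0.0122, 1, 0.164, -0.265, 0.05, 0, 0, -0.0122, 1, 0.164, -0.265, 0.05, 0, 0, -0.0122, 1, 0.164, -0.265, 0.05, 0, 0, -0.0122, 1, 0.164, -0.265, 0.05, 0, 0, -0.0122, 1]
}}

```text
time: 0.92
tcp_pos: [277.6, 394.3, 284.8]
orientation: [[-0.658, 0.753, 0.0], [0.753, 0.658, -0.0], [-0.0, 0.0, -1.0]]
wrist_force: [0.9, 0.4, -0.1]
gripper_width: 0.998
```

>>> {"fn": "apply_moves", "kwargs": {
  "deltas": [0.164, -0.265, 0.05, 0, 0, -0.0122, 1, 0.164, -0.265, 0.05, 0, 0, -0.0122, 1, 0.164, -0.265, 0.05, 0, 0, -0.0122, 1, 0.164, -0.265, 0.05, 0, 0, -0.0122, 1, 0.164, -0.265, 0.05, 0, 0, -0.0122, 1, 0.164, -0.265, 0.05, 0, 0, -0.0122, 1, 0.164, -0.265, 0.05, 0, 0, -0.0122, 1, 0.164, -0.265, 0.05, 0, 0, -0.0122, 1]
}}

```text
time: 1.58
tcp_pos: [408.8, 182.3, 324.9]
orientation: [[-0.104, 0.995, 0.0], [0.995, 0.104, 0.0], [0.0, 0.0, -1.0]]
wrist_force: [-0.8, 0.6, -0.4]
gripper_width: 1.0
```

>>> {"fn": "apply_moves", "kwargs": {
  "deltas": [0.164, -0.265, 0, 0, 0, -0.0122, 1, 0.164, -0.265, 0, 0, 0, -0.0122, 1, 0.164, -0.265, 0, 0, 0, -0.0122, 1, 0.164, -0.265, 0, 0, 0, -0.0122, 1, 0.164, -0.265, 0, 0, 0, -0.0122, 1, 0.164, -0.265, 0, 0, 0, -0.0122, 1, 0.164, -0.265, 0, 0, 0, -0.0122, 1, 0.164, -0.265, 0, 0, 0, -0.0122, 1]
}}

```text
time: 2.25
tcp_pos: [540.0, -29.8, 324.5]
orientation: [[0.487, 0.873, -0.0], [0.873, -0.487, 0.0], [0.0, -0.0, -1.0]]
wrist_force: [1.0, 0.6, -0.0]
gripper_width: 1.001
```

Run:
```python
from h import *
st=state();print(st["time"],st["tcp_pos"],st["orientation"].round(4),st["wrist_force"],st["wrist_torque"])
w=snap("wrist");pickle.dump(w,open("w1.pkl","wb"));crop(w,"w1",0,0,560,420,1)
```

```text
2.25 [540.01884612 -29.76932546 324.50505626] [[ 4.872e-01  8.733e-01 -1.000e-04]
 [ 8.733e-01 -4.872e-01  1.000e-04]
 [ 0.000e+00 -2.000e-04 -1.000e+00]] [ 0.96638024  0.62871513 -0.00846456] [-0.04925162  0.04341008 -0.02134603]
```

View pics/w1.png

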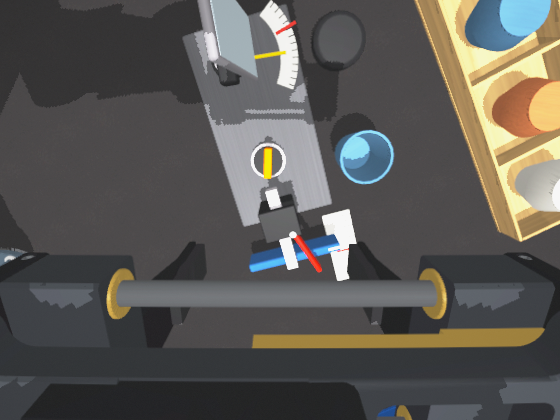

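Run:
```python
from h import *
w=pickle.load(open("w1.pkl","rb"));crop(w,"w1a",190,0,350,110,5);crop(w,"w1b",230,130,370,290,4)
```

```text
(no output)
```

View pics/w1a.png

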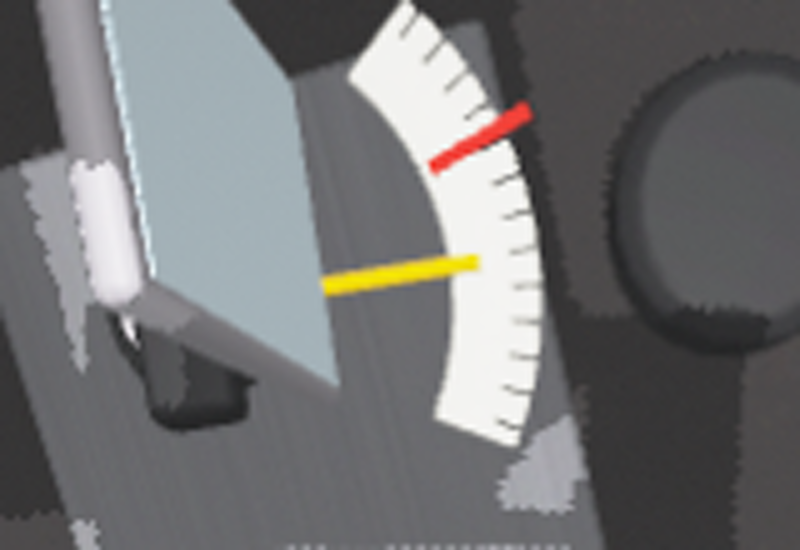

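View pics/w1b.png

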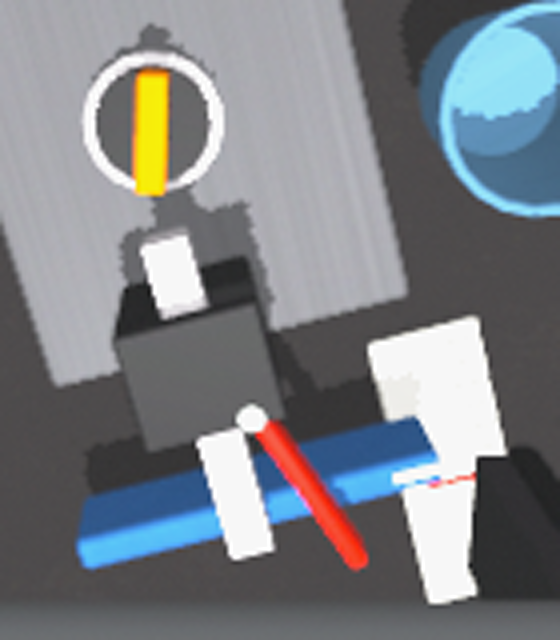

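Run:
```python
from h import *
w=pickle.load(open("w1.pkl","rb"));t,s=pickle.load(open("a.pkl","rb"))
A=lambda U,V:((U+.5)/5-.5+190,(V+.5)/5-.5)
B=lambda U,V:((U+.5)/4-.5+230,(V+.5)/4-.5+130)
T=lambda U,V:((U+.5)/4-.5+200,(V+.5)/4-.5+140)
g=lambda p,z,f=B:onz(w,f(*p),z)[0]
print("plate corners",g((407,297),16),g((57,385),16))
yb=g((153,71),62);ya=g((151,190),62);print("bar",yb,ya,np.linalg.norm(yb-ya),np.degrees(np.arctan2(*(yb-ya)[[1,0]])))
print("ring c",g((153,122),18))
print("pin",g((252,418),77),"levtip",g((360,560),77))
print("foot inner corners",g((80,497),54),g((412,421),54),"outer",g((82,543),54) , g((438,462),54))
print("collar",[g(p,85).round(1) for p in [(117,337),(262,300),(285,415),(147,452)]])
print("red len",g((477,477),1),g((432,483),1),"idx",g((395,480),4),g((435,472),4))
tip=g((478,263),22,A);r1=g((433,167),18,A);r2=g((531,112),18,A);print("tip",tip,"red",r1,r2)
print("ptr base",g((325,287),22,A))
print(tri([(w,A(478,263)),(t,T(186,140))]))
print(tri([(w,B(360,560)),(t,T(645,288))]), "pin",tri([(w,B(252,418)),(t,T(528,296))]))
print("bar",tri([(w,B(153,71)),(t,T(336,257))]))
```

```text
plate corners [ 595.24368901 -112.46164415   16.        ] [453.48111319 -76.40710948  16.        ]
bar [553.1550439   16.88549232  62.        ] [532.36749116 -18.33084115  62.        ] 40.89391754495439 59.44742941585674
ring c [540.87931585  -2.24730256  18.        ]
pin [ 524.98529539 -105.23685601   77.        ] levtip [ 533.36266256 -174.64116792   77.        ]
foot inner corners [ 448.20242511 -110.36713451   54.        ] [ 574.17104123 -144.40985718   54.        ] outer [ 438.82012456 -127.73465931   54.        ] [ 575.52517375 -164.45543491   54.        ]
collar [array([499.7, -53.6,  85. ]), array([549.3, -66.1,  85. ]), array([ 536.7, -106.9,   85. ]), array([487.6, -95.6,  85. ])]
red len [ 586.8297955  -205.44935319    1.        ] [ 568.49788228 -198.47498347    1.        ] idx [ 555.20516766 -187.86293564    4.        ] [ 571.93308707 -192.89108349    4.        ]
tip [634.78070052 114.87296967  22.        ] red [635.95167008 142.38382353  18.        ] [665.57808453 141.13128231  18.        ]
ptr base [595.05652851 130.15007415  22.        ]
(array([637.50086383, 119.08062753,  -4.65264366]), [0.6798840410382987, 0.679884041038347])
(array([ 532.72975696, -176.54576169,   73.31733261]), [0.2331084858051284, 0.23310848580533103]) pin (array([ 525.9591702 , -101.74574683,   85.73484004]), [0.33134562589711597, 0.33134562589705896])
bar (array([552.51475087,  17.08168989,  55.00052875]), [0.6235238664345835, 0.6235238664345867])
```

Run:
```python
from h import *
st=np.array([[5,45],[5,45],[-26,-15],[26,-15],[26,-60],[-26,-60],[13.5,-56],[13.5,-56],[5,45],[5,45]],float)
wd=np.array([[540.9,-2.2],[542.8,-1.4],[499.7,-53.6],[549.3,-66.1],[536.7,-106.9],[487.6,-95.6],[525,-105.2],[526.5,-102.4],[542.8,-.7],[541.6,-1.4]])
# foot top corners & leg tip
st=np.r_[st,[[-68,-114],[78,-114],[78,-114]]]; wd=np.r_[wd,[[438.8,-127.7],[575.5,-164.5],[574,-166]]]
a=st-st.mean(0);b=wd-wd.mean(0)
th=np.arctan2((a[:,0]*b[:,1]-a[:,1]*b[:,0]).sum(),(a*b).sum())
R=np.array([[np.cos(th),-np.sin(th)],[np.sin(th),np.cos(th)]]);o=wd.mean(0)-R@st.mean(0)
print(th,o);print((st@R.T+o-wd).round(1))
np.savez("f.npz",R=R,o=o)
inv=lambda p:(np.array(p)-o)@R
for n,p in dict(tip1=(632.4,116.8),tip2=(634.8,114.9),red1=(635.9,141.4),r1=(636,142.4),r2=(665.6,141.1)).items():
    q=inv(p)-[-10,190];print(n,q,np.hypot(*q),np.arctan2(q[1],q[0]))
print("lenred",inv((583.8,-201.5)),inv((586.8,-205.4)),inv((568.5,-198.5)),"levtip",inv((532.7,-176)),"cupish")
for p in [(5,45),(4.5,-88),(0,-60)]: print(p,R@np.array(p)+o)
```

```text
-0.24195805054489455 [527.05573815 -42.28494451]
[[ 1.8  2.4]
 [-0.1  1.6]
 [-1.5  3. ]
 [-0.6  3. ]
 [ 1.2  0.1]
 [-0.2  1.3]
 [ 1.7  5.3]
 [ 0.2  2.5]
 [-0.1  0.9]
 [ 1.1  1.6]
 [-5.1 -9. ]
 [-0.  -7.2]
 [ 1.5 -5.7]]
tip1 [ 74.15825037 -10.30817496] 74.87125328570507 -0.1381173872776247
tip2 [ 76.94358778 -11.57777942] 77.80977237720545 -0.14935056189599702
red1 [71.66203692 14.41385809] 73.0972423638399 0.19848820031620784
r1 [71.51951989 15.40868918] 73.16057290706405 0.2122036808106753
r2 [100.56877733  21.23883861] 102.78699936887828 0.20812897924920626
lenred [  93.23991987 -140.98107139] [  97.08698789 -144.04865474] [  77.66678618 -141.73440205] levtip [  37.51852364 -128.46763849] cupish
(5, 45) [5.42692276e+02 2.06215566e-01]
(4.5, -88) [ 510.33949555 -128.79978274]
(0, -60) [ 512.67949225 -100.53718527]
```

Run:
```python
from h import *
w=pickle.load(open("w1.pkl","rb"))
B=lambda U,V:((U+.5)/4-.5+230,(V+.5)/4-.5+130)
g=lambda p,z,f=B:onz(w,f(*p),z)[0][:2]
st=np.array([[5,45],[5,45],[-26,-15],[26,-15],[26,-60],[-26,-60],[13.5,-56],[13.5,-56],[5,45],[5,45]],float)
wd=np.array([[540.9,-2.2],[542.8,-1.4],[499.7,-53.6],[549.3,-66.1],[536.7,-106.9],[487.6,-95.6],[525,-105.2],[526.5,-102.4],[542.8,-.7],[541.6,-1.4]])
st=np.r_[st,[[-68,-114],[-68,-100],[78,-100]]]; wd=np.r_[wd,[g((90,568),54),g((79,540),54),g((432,455),54)]]
a=st-st.mean(0);b=wd-wd.mean(0)
th=np.arctan2((a[:,0]*b[:,1]-a[:,1]*b[:,0]).sum(),(a*b).sum())
R=np.array([[np.cos(th),-np.sin(th)],[np.sin(th),np.cos(th)]]);o=wd.mean(0)-R@st.mean(0)
print(th,o);print((st@R.T+o-wd).round(1))
np.savez("f.npz",R=R,o=o)
inv=lambda p:(np.array(p)-o)@R
for n,p in dict(tip1=(632.4,116.8),tip2=(634.8,114.9),red1=(635.9,141.4),r1=(636,142.4),r2=(665.6,141.1)).items():
    q=inv(p)-[-10,190];print(n,q,np.hypot(*q),np.arctan2(q[1],q[0]))
print("lenred",inv((583.8,-201.5)),inv((586.8,-205.4)),inv((568.5,-198.5)),"levtip",inv((532.7,-176)))
for p in [(5,45),(4.5,-88),(0,-60)]: print(p,R@np.array(p)+o)
```

```text
-0.242301730625561 [526.75553303 -44.54989659]
[[ 1.5  0.1]
 [-0.4 -0.7]
 [-1.8  0.7]
 [-0.9  0.7]
 [ 0.9 -2.1]
 [-0.5 -1. ]
 [ 1.4  3. ]
 [-0.1  0.2]
 [-0.4 -1.4]
 [ 0.8 -0.7]
 [-2.6 -0.2]
 [-1.7  0.7]
 [ 3.7  0.4]]
tip1 [73.84447818 -8.0153162 ] 74.27820845717292 -0.10811991957325931
tip2 [76.63025177 -9.28396332] 77.19059179342433 -0.12056512553775386
red1 [71.33976842 16.70585749] 73.269695182662 0.23002822871282122
r1 [71.19690949 17.70063954] 73.36424579556002 0.24367497264659835
r2 [100.2441615   23.54077228] 102.9711604058491 0.23065497172031962
lenred [  93.03635485 -138.6781989 ] [  96.88447691 -141.74445991] [  77.46348098 -139.43688169] levtip [  37.3106613  -126.18391707]
(5, 45) [542.4066733   -2.06411299]
(4.5, -88) [ 510.00955799 -131.05898467]
(0, -60) [ 512.35926784 -102.79719308]
```

>>> {"fn": "apply_moves", "kwargs": {
  "deltas": [0.009, 0.14, -0.29, 0, 0, -0.001, 0.0, 0.009, 0.143, -0.29, 0, 0, -0.001, 0.0, 0, 0, -0.29, 0, 0, -0.001, 0.0, 0, 0, -0.29, 0, 0, -0.001, 0, 0, 0, -0.29, 0, 0, 0, 0, 0, 0, -0.29, 0, 0, 0, 0, 0, 0, -0.29, 0, 0, 0, 0, 0, 0, -0.29, 0, 0, 0, 0]
}}

```text
time: 2.97
tcp_pos: [541.4, 0.2, 91.4]
orientation: [[0.505, 0.863, 0.001], [0.863, -0.505, -0.0], [0.0, 0.001, -1.0]]
wrist_force: [-0.5, 0.1, -0.4]
gripper_width: 0.529
```

Run:
```python
from h import *
w=snap("wrist");crop(w,"w2",0,0,560,420,1);t=snap("top");crop(t,"t2",200,140,400,260,4)
```

```text
(no output)
```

View pics/w2.png

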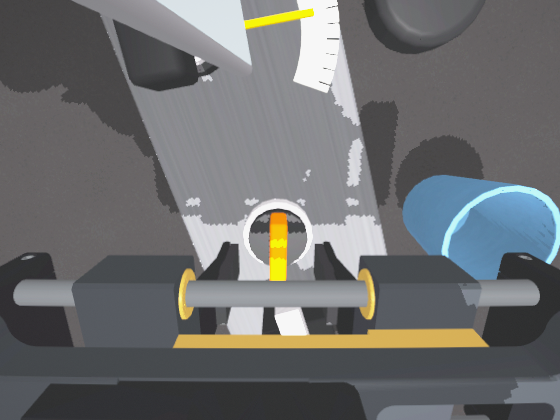

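View pics/t2.png

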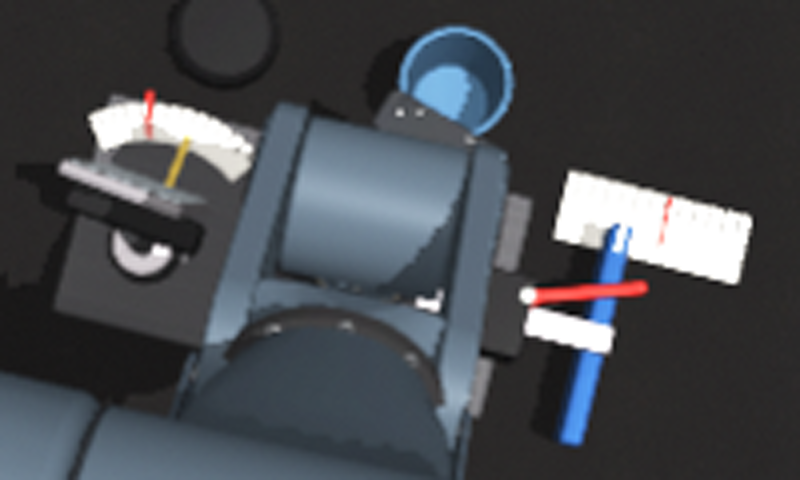

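>>> {"fn": "apply_moves", "kwargs": {
  "deltas": [0, -0.015, -0.15, 0, 0, 0, 0, 0, 0, -0.15, 0, 0, 0, 0, 0, 0, 0, 0, 0, 0, -1, 0, 0, 0, 0, 0, 0, -1, 0, 0, 0, 0, 0, 0, -1, 0, 0, 0, 0, 0, 0, -1, 0, 0, 0, 0, 0, 0, -1],
  "newtons": 15
}}

```text
time: 3.65
tcp_pos: [542.1, -1.6, 63.9]
orientation: [[0.505, 0.863, 0.002], [0.863, -0.505, -0.0], [0.001, 0.002, -1.0]]
wrist_force: [-0.1, 0.1, -0.0]
gripper_width: 0.207
```

>>> {"fn": "apply_moves", "kwargs": {
  "deltas": [0, 0, -0.02, 0, 0, 0, -1, 0, 0, 0, 0, 0, 0, -1, 0, 0, 0, 0, 0, 0, -1, 0, 0, 0, 0, 0, 0.01, -1, 0, 0, 0, 0, 0, 0.014, -1, 0, 0, 0, 0, 0, 0.014, -1, 0, 0, 0, 0, 0, 0.014, -1, 0, 0, 0, 0, 0, 0.014, -1],
  "newtons": 20
}}

```text
time: 4.32
tcp_pos: [541.6, -1.4, 61.5]
orientation: [[0.111, 0.994, 0.001], [0.994, -0.111, 0.0], [0.0, 0.001, -1.0]]
wrist_force: [0.0, 1.2, 6.6]
gripper_width: 0.126
```

>>> {"fn": "apply_moves", "kwargs": {
  "deltas": [0, 0, 0, 0, 0, 0.014, -1, 0, 0, 0, 0, 0, 0.014, -1, 0, 0, 0, 0, 0, 0.014, -1, 0, 0, 0, 0, 0, 0.014, -1, 0, 0, 0, 0, 0, 0.014, -1, 0, 0, 0, 0, 0, 0.003, -1, 0, 0, 0, 0, 0, 0, -1]
}}

```text
time: 4.9
tcp_pos: [541.4, -1.4, 61.6]
orientation: [[-0.338, 0.941, 0.001], [0.941, 0.338, 0.0], [-0.0, 0.001, -1.0]]
wrist_force: [-0.8, 0.4, 5.6]
gripper_width: 0.126
```

Run:
```python
from h import *
w=snap("wrist");t=snap("top");s=snap("scene");pickle.dump((w,t,s),open("c.pkl","wb"));crop(t,"t3",200,140,300,215,8);crop(s,"s3",250,230,310,275,12);crop(w,"w3",0,0,560,420,1)
```

```text
(no output)
```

View pics/t3.png

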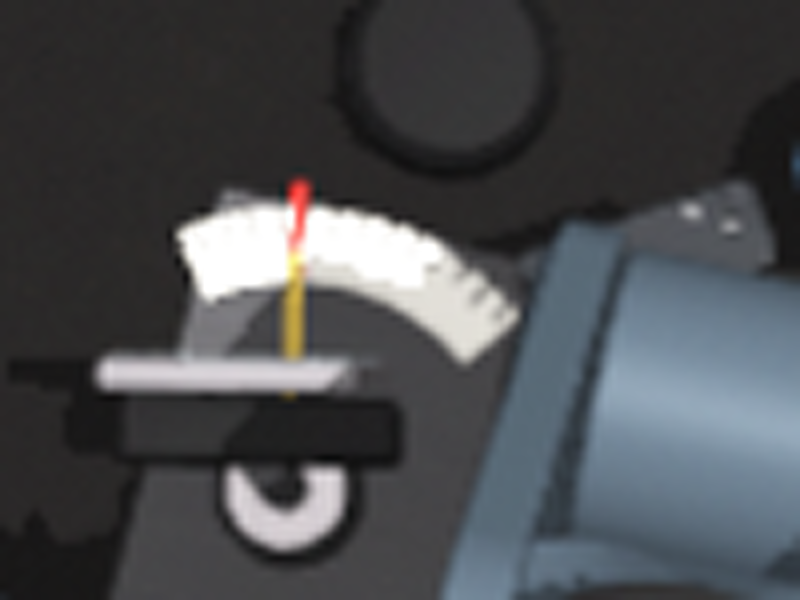

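View pics/w3.png

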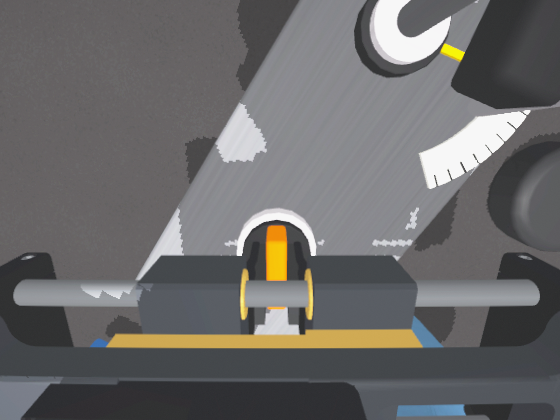

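View pics/s3.png

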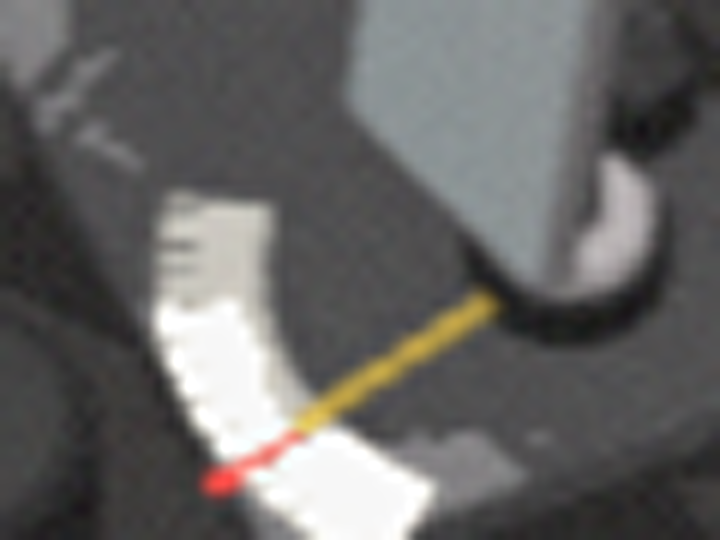

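>>> {"fn": "apply_moves", "kwargs": {
  "deltas": [0, 0, 0, 0, 0, 0, 0, 0, 0, 0, 0, 0, 0, 0, 0, 0, 0, 0, 0, 0, 0, 0, 0, 0, 0, 0, 0, 0, 0, 0, 0.1, 0, 0, 0, 0, 0, 0, 0.3, 0, 0, 0, 0, 0, 0, 0.3, 0, 0, 0, 0]
}}

```text
time: 5.63
tcp_pos: [540.2, -1.3, 130.5]
orientation: [[-0.337, 0.942, -0.004], [0.942, 0.337, 0.001], [0.002, -0.003, -1.0]]
wrist_force: [0.1, -0.2, -0.1]
gripper_width: 0.483
```

>>> {"fn": "apply_moves", "kwargs": {
  "deltas": [-0.05, -0.2, 0.1, 0, 0, -0.0155, 1, -0.05, -0.2, 0, 0, 0, -0.0155, 1, -0.05, -0.2, 0, 0, 0, -0.0155, 1, -0.05, -0.2, 0, 0, 0, -0.0155, 1, -0.05, -0.2, 0, 0, 0, -0.0155, 1, -0.045, -0.22, 0, 0, 0, -0.0155, 1, 0, 0, 0, 0, 0, 0, 1]
}}

```text
time: 6.22
tcp_pos: [512.0, -127.0, 141.3]
orientation: [[0.244, 0.97, 0.002], [0.97, -0.244, -0.002], [-0.002, 0.002, -1.0]]
wrist_force: [-0.4, 0.1, 0.8]
gripper_width: 0.937
```

Run:
```python
from h import *
w=snap("wrist");t=snap("top");s=snap("scene");pickle.dump((w,t,s),open("d.pkl","wb"));crop(t,"t4",200,140,300,215,8);crop(s,"s4",200,160,340,290,5);crop(w,"w4",0,0,560,420,1)
print(state()["time"])
```

```text
6.3667
```

View pics/t4.png

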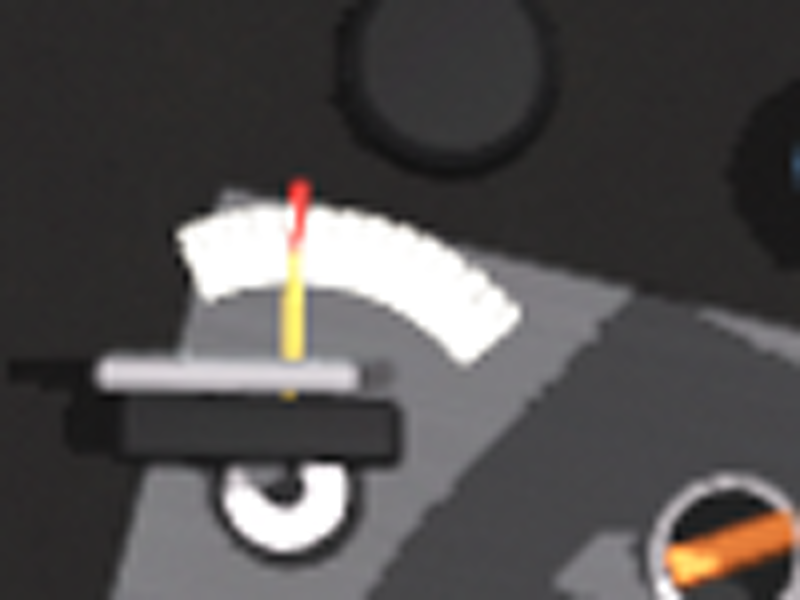

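View pics/w4.png

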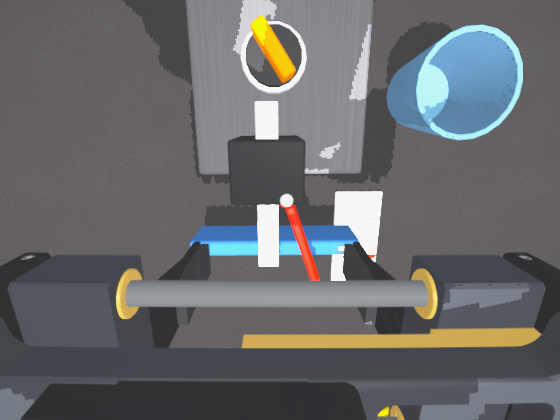

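View pics/s4.png

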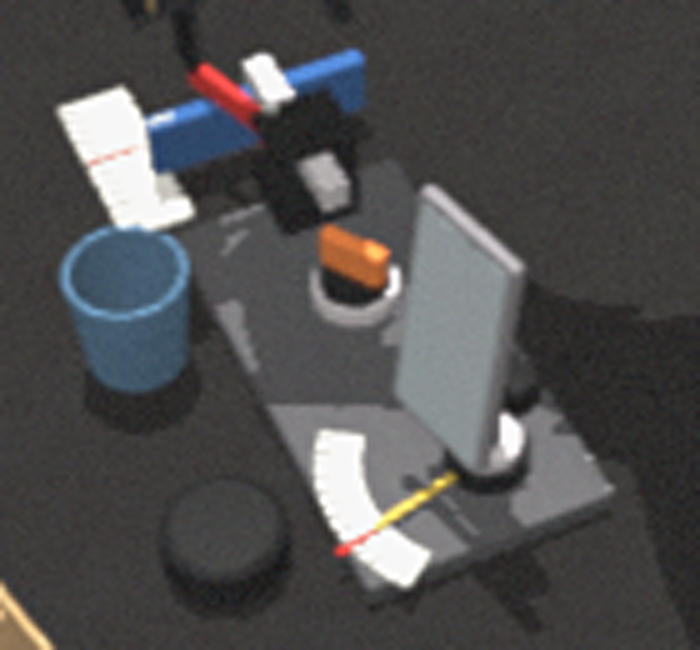

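Run:
```python
from h import *
w,t,s=pickle.load(open("d.pkl","rb"));crop(w,"w4a",180,120,400,300,3.6)
st=state();print(st["tcp_pos"]);R=st["orientation"];p=st["tcp_pos"]
f=np.load("f.npz")
for n,uv,z in [("leg L",(257.5,206),73),("leg R",(277.5,206),73),("legend L",(258,266),73),("legend R",(279,266),73),("pin",(287,201),77),("collarL",(229,203),85),("collarR",(304,203),85),("levtip",(316,280),77),("foot in L",(194,240),54),("foot in R",(355,240),54),("foot out L",(192,255),54),("foot inner bottom L",(203,226),12),("knob",(273,54),30)]:
    X=onz(w,uv,z)[0];print(n,X.round(1),"tool",(R.T@(X-p)).round(1),"stand",((X[:2]-f["o"])@f["R"]).round(1))
```

```text
[ 511.74973506 -123.33490217  140.88828269]
leg L [ 503.7 -104.6   73. ] tool [ 16.3 -12.2  67.9] stand [ -7.9 -63.8]
leg R [ 518.2 -108.2   73. ] tool [16.2  2.7 67.9] stand [  7.  -63.8]
legend L [ 491.1 -152.7   73. ] tool [-33.5 -13.1  67.9] stand [  -8.7 -113.5]
legend R [ 507.3 -156.8   73. ] tool [-33.6   3.7  67.9] stand [   8.1 -113.6]
pin [ 526.1 -105.1   77. ] tool [21.1  9.6 63.9] stand [ 13.9 -58.9]
collarL [486.5 -94.4  85. ] tool [ 22.1 -31.4  55.9] stand [-27.1 -58. ]
collarR [ 537.6 -107.2   85. ] tool [21.8 21.2 55.9] stand [ 25.5 -58.3]
levtip [ 533.3 -173.9   77. ] tool [-44.   33.   63.9] stand [  37.4 -124. ]
foot in L [ 441.3 -125.3   54. ] tool [-18.8 -68.   86.9] stand [-63.6 -98.9]
foot in R [ 573.4 -158.6   54. ] tool [-19.6  68.2  86.9] stand [ 72.6 -99.5]
foot out L [ 435.1 -138.1   54. ] tool [-32.7 -70.9  86.9] stand [ -66.5 -112.9]
foot inner bottom L [ 438.1 -127.3   12. ] tool [-21.5 -70.6 128.9] stand [ -66.2 -101.7]
knob [5.42e+02 5.00e-01 3.00e+01] tool [ 1.274e+02 -1.000e-01  1.109e+02] stand [ 4.  47.4]
```

View pics/w4a.png

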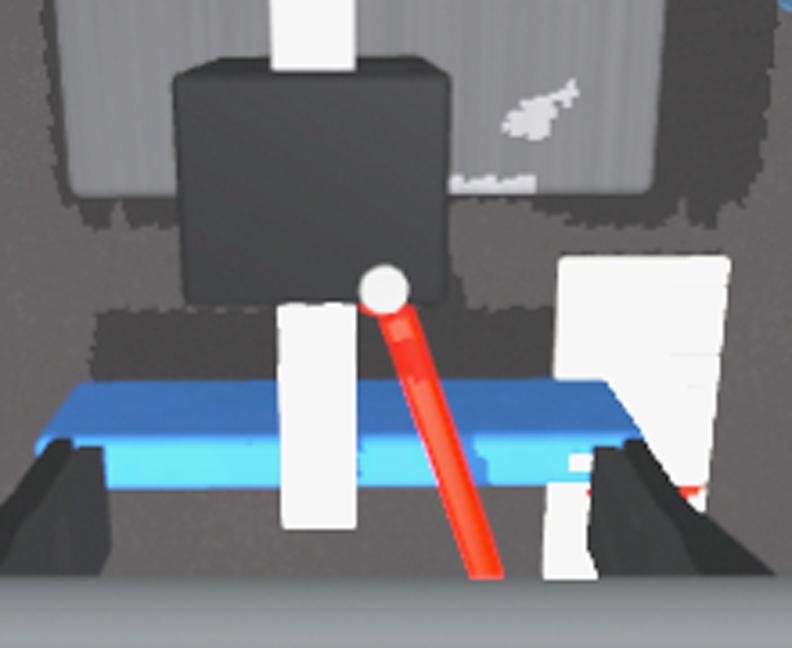

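>>> {"fn": "apply_moves", "kwargs": {
  "deltas": [0, 0, -0.2, 0, 0, 0, 1, 0, 0, -0.2, 0, 0, 0, 1, 0, 0, -0.2, 0, 0, 0, 1, 0, 0, -0.2, 0, 0, 0, 1, 0, 0, 0, 0, 0, 0, 1, 0, 0, 0, 0, 0, 0, 1]
}}

```text
time: 6.87
tcp_pos: [511.3, -122.1, 60.0]
orientation: [[0.237, 0.972, -0.003], [0.972, -0.237, 0.001], [0.001, -0.003, -1.0]]
wrist_force: [0.1, -0.3, 0.6]
gripper_width: 0.998
```

Run:
```python
from h import *
w,t,s=pickle.load(open("d.pkl","rb"));
crop(s,"s4b",205,170,260,210,14)
w=snap("wrist");t=snap("top");crop(w,"w5",0,0,560,420,1);crop(t,"t5",320,170,400,230,9)
st=state();print(st["tcp_pos"],st["wrist_force"])
```

```text
[ 512.52775278 -123.09017411   61.39991488] [ 0.74175477 -0.27309721 -0.37989946]
```

View pics/s4b.png

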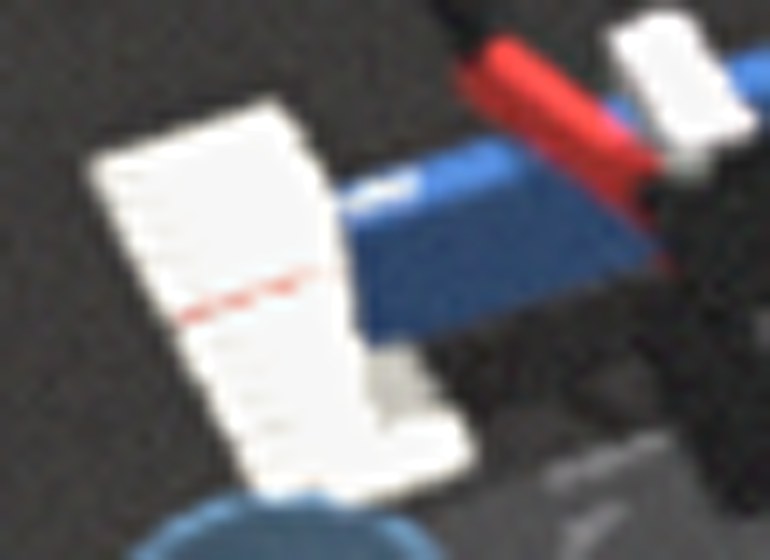

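View pics/w5.png

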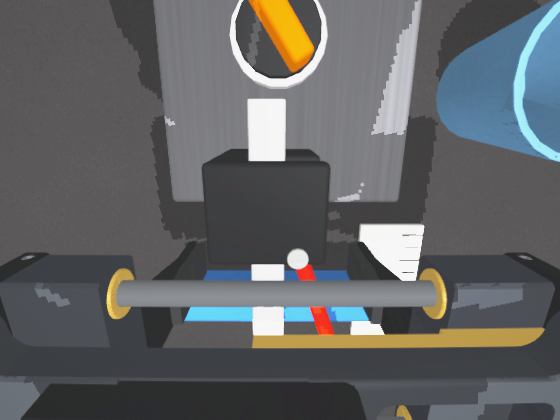

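View pics/t5.png

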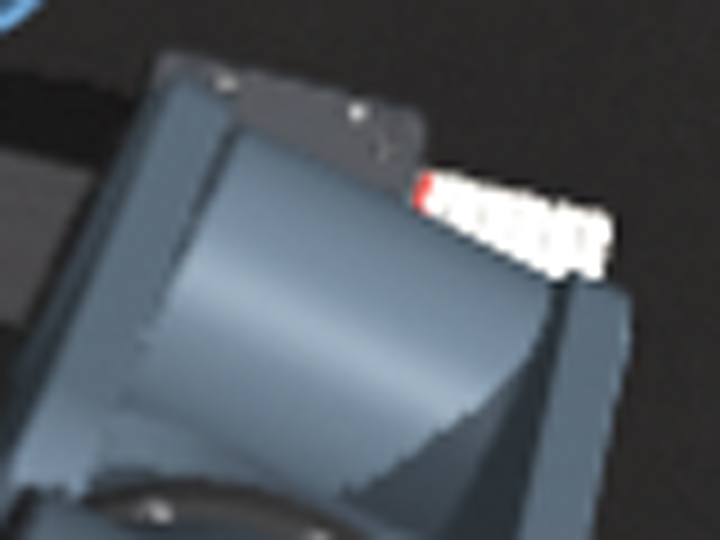

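Run:
```python
from h import *
f=np.load("f.npz");inv=lambda X:((X[:2]-f["o"])@f["R"]).round(1)
ta,sa=pickle.load(open("a.pkl","rb"));w1=pickle.load(open("w1.pkl","rb"));w4,t4,s4=pickle.load(open("d.pkl","rb"))
mk=lambda x0,y0,k:(lambda U,V:((U+.5)/k-.5+x0,(V+.5)/k-.5+y0))
T=mk(200,140,4);B=mk(230,130,4);W=mk(180,120,3.6);S=mk(205,170,14)
def P(n,s,uv,z):print(n,inv(onz(s,uv,z)[0]))
P("T red",ta,T(669,198),1);P("T red",ta,T(661,243),1)
P("T foot end centre",ta,T(620,228),54);P("T foot -x end centre",ta,T(571,441),54)
P("w1 red",w1,B(477,477),1);P("w1 foot in",w1,B(300,488),54);P("w1 foot out",w1,B(330,512),54);
P("w4 red",w4,W(700,491),1);P("w4 foot in",w4,W(230,437),54);P("w4 out",w4,W(230,487),54)
P("S red",s4,S(185,318),1);P("S red",s4,S(315,270),1)
P("S foot top end in",s4,S(352,225),54);P("S foot top end out",s4,S(340,190),54)
P("S foot bottom end in",s4,S(370,343),12)
```

```text
T red [ 109.4 -137.5]
T red [  78.6 -139.4]
T foot end centre [  73.2 -104.6]
T foot -x end centre [ -66.4 -106.5]
w1 red [  96.9 -141.8]
w1 foot in [  22.5 -101.4]
w1 foot out [  31.4 -114.3]
w4 red [ 109.9 -140.3]
w4 foot in [ -21.7 -100. ]
w4 out [ -22.2 -112.9]
S red [ 106.5 -138.9]
S red [  74.3 -140.5]
S foot top end in [ 75.8 -98. ]
S foot top end out [  74.3 -109.4]
S foot bottom end in [  74.  -102.6]
```

>>> {"fn": "apply_moves", "kwargs": {
  "deltas": [-0.012, -0.0485, 0, 0, 0, 0, 1, -0.012, -0.0485, 0, 0, 0, 0, 1, -0.012, -0.0485, 0, 0, 0, 0, 1, -0.012, -0.0485, 0, 0, 0, 0, 1, -0.012, -0.0485, 0, 0, 0, 0, 1, -0.012, -0.0485, 0, 0, 0, 0, 1, -0.012, -0.0485, 0, 0, 0, 0, 1, 0, 0, 0, 0, 0, 0, 1]
}}

```text
time: 7.63
tcp_pos: [503.6, -158.7, 60.7]
orientation: [[0.239, 0.971, 0.001], [0.971, -0.239, -0.001], [-0.001, 0.001, -1.0]]
wrist_force: [1.7, 3.0, 2.0]
gripper_width: 1.001
```

Run:
```python
from h import *
w=snap("wrist");s=snap("scene");pickle.dump((w,s),open("e.pkl","wb"))
crop(w,"w6",0,0,560,420,1);crop(s,"s6",205,165,275,215,11)
st=state();print(st["tcp_pos"],st["wrist_force"],st["wrist_torque"])
```

```text
[ 503.60524257 -158.0009245    60.52125471] [1.73689213 3.015764   2.53923281] [ 0.32936076 -0.39085618  0.15476057]
```

View pics/s6.png

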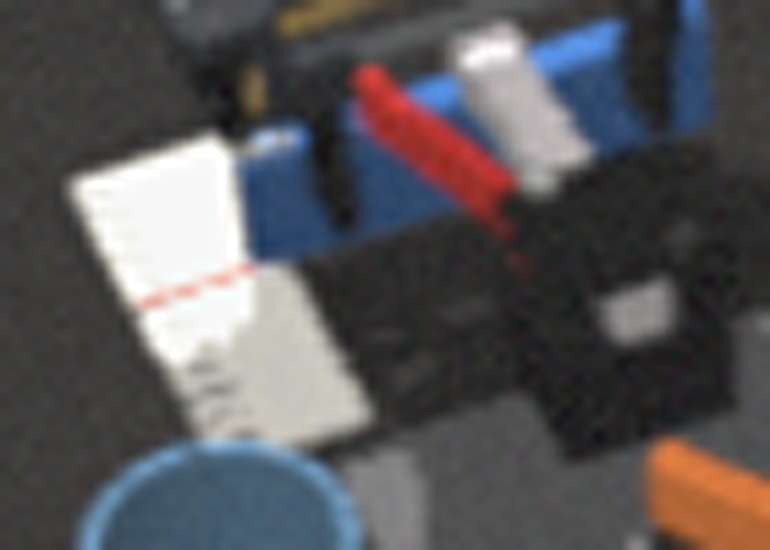

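View pics/w6.png

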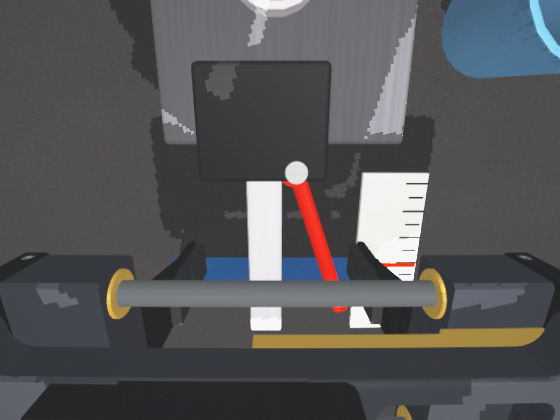

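Run:
```python
from h import *
f=np.load("f.npz");inv=lambda X:((X[:2]-f["o"])@f["R"]).round(1)
w,s=pickle.load(open("e.pkl","rb"));w4,_,s4=pickle.load(open("d.pkl","rb"))
mk=lambda x0,y0,k:(lambda U,V:((U+.5)/k-.5+x0,(V+.5)/k-.5+y0))
S=mk(205,165,11)
def P(n,s,uv,z):print(n,inv(onz(s,uv,z)[0]))
P("leg end",w,(266,330),73);P("leg end before",w4,(268.5,266.5),73)
P("collar front",w,(265,181),85);P("red",w,(400,265),1)
P("S in bottom",s,S(258,262),12);P("S top in",s,S(240,163),54);P("S red",s,S(143,304),1);P("Sred",s,S(250,270),1)
st=state();print(inv(st["tcp_pos"]))
```

```text
leg end [-1.000e-01 -1.415e+02]
leg end before [  -0.3 -114. ]
collar front [  0.6 -59.4]
red [ 100.1 -140.9]
S in bottom [  73.7 -130.3]
S top in [  75.4 -128.4]
S red [ 106.9 -139.5]
Sred [  74.1 -139. ]
[   4.7 -115.7]
```

>>> {"fn": "apply_moves", "kwargs": {
  "deltas": [-0.007, -0.028, 0, 0, 0, 0, 1, -0.007, -0.028, 0, 0, 0, 0, 1, 0, 0, 0, 0, 0, 0, 1, 0, 0, 0, 0, 0, 0, 1, 0, 0, 0, 0, 0, 0, 1, 0, 0, 0, 0, 0, 0, 1]
}}

```text
time: 8.23
tcp_pos: [502.3, -163.1, 60.5]
orientation: [[0.239, 0.971, 0.0], [0.971, -0.239, -0.0], [-0.0, 0.0, -1.0]]
wrist_force: [3.1, 2.3, -0.4]
gripper_width: 1.001
```

Run:
```python
from h import *
w=snap("wrist");s=snap("scene");pickle.dump((w,s),open("g.pkl","wb"))
crop(w,"w7",160,160,440,360,2.8);crop(s,"s7",205,165,275,215,11)
f=np.load("f.npz");st=state();print(st["tcp_pos"],((st["tcp_pos"][:2]-f["o"])@f["R"]),st["wrist_force"])
```

```text
[ 502.30507211 -163.08683175   60.52261688] [   4.70526511 -120.94085545] [3.52695905 3.73640619 1.33005907]
```

View pics/s7.png

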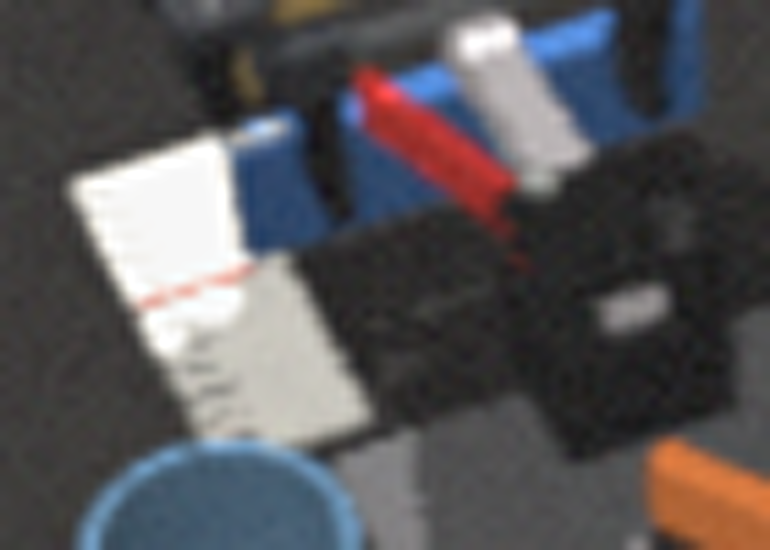

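View pics/w7.png

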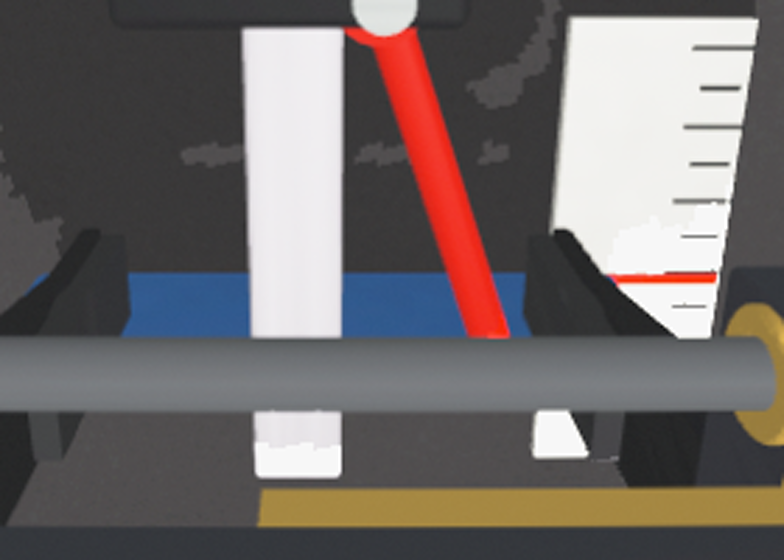

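Run:
```python
from h import *
f=np.load("f.npz");inv=lambda X:((X[:2]-f["o"])@f["R"]).round(1)
w,s=pickle.load(open("g.pkl","rb"))
mk=lambda x0,y0,k:(lambda U,V:((U+.5)/k-.5+x0,(V+.5)/k-.5+y0))
S=mk(205,165,11);W=mk(160,160,2.8)
def P(n,s,uv,z):print(n,inv(onz(s,uv,z)[0]))
P("leg end",w,W(298,477),73);P("foot in bottom",w,W(200,272),12);P("red",w,W(665,278),1);P("scale in end",w,W(660,18),1);P("scale out end",w,W(560,458),1)
P("collar",w,W(300,27),85)
P("S in bottom",s,S(250,250),12);P("S top in",s,S(234,150),54);P("S red",s,S(143,304),1);P("Sred",s,S(250,270),1)
```

```text
leg end [  -0.2 -146. ]
foot in bottom [ -27.1 -133.3]
red [  97.  -140.2]
scale in end [ 87.1 -69.8]
scale out end [  73.5 -198.2]
collar [  1.2 -59.2]
S in bottom [  74.1 -135.9]
S top in [  75.1 -134.1]
S red [ 106.9 -139.5]
Sred [  74.1 -139. ]
```

>>> {"fn": "apply_moves", "kwargs": {
  "deltas": [0, 0, 0, 0, 0, 0, 1, 0, 0, 0, 0, 0, 0, 1, 0, 0, 0, 0, 0, 0, 0, 0, 0, 0, 0, 0, 0, 0, 0, 0, 0, 0, 0, 0, -0.2, 0, 0, 0, 0, 0, 0, -0.2, 0, 0, 0, 0, 0, 0, -0.2, 0, 0, 0, 0, 0, 0, -0.2],
  "newtons": 10
}}

```text
time: 9.0
tcp_pos: [502.5, -163.4, 60.6]
orientation: [[0.239, 0.971, 0.001], [0.971, -0.239, -0.001], [-0.0, 0.001, -1.0]]
wrist_force: [2.3, 2.2, -0.1]
gripper_width: 0.632
```

>>> {"fn": "apply_moves", "kwargs": {
  "deltas": [0, 0, 0, 0, 0, 0, -1, 0, 0, 0, 0, 0, 0, -1, 0, 0, 0, 0, 0, 0, -1, 0, 0, 0, 0, 0, 0, -1, 0, 0, 0, 0, 0, 0, -1, 0, 0, 0, 0, 0, 0, -1],
  "newtons": 10
}}

```text
time: 9.5
tcp_pos: [501.3, -162.9, 60.5]
orientation: [[0.238, 0.971, -0.002], [0.971, -0.238, 0.001], [0.0, -0.002, -1.0]]
wrist_force: [-0.5, 2.3, 0.7]
gripper_width: 0.283
```

Run:
```python
from h import *
w=snap("wrist");s=snap("scene");pickle.dump((w,s),open("i.pkl","wb"))
crop(w,"w8",160,160,440,360,2.8);crop(s,"s8",205,165,275,215,11)
f=np.load("f.npz");st=state();print(st["time"],st["gripper_width"]*87,st["tcp_pos"],((st["tcp_pos"][:2]-f["o"])@f["R"]),st["wrist_force"])
```

```text
9.6 24.31951729147964 [ 501.33245259 -162.84578223   60.54569341] [   3.7032206  -120.94021554] [0.68979725 1.50969286 2.4509692 ]
```

View pics/s8.png

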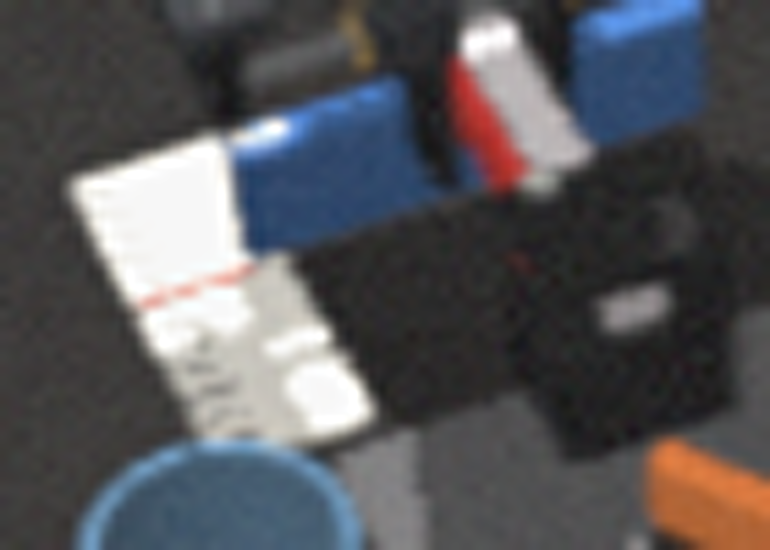

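View pics/w8.png

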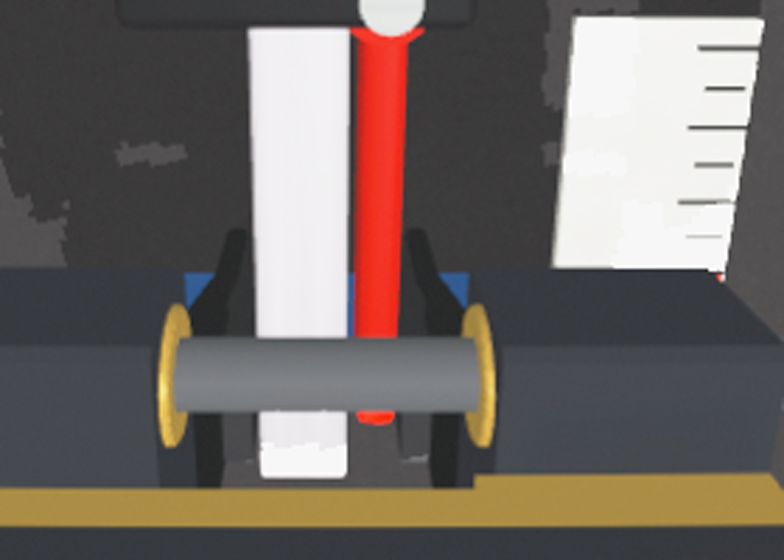

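>>> {"fn": "apply_moves", "kwargs": {
  "deltas": [0, 0, 0, 0, 0, 0, -1, 0, 0, 0, 0, 0, 0, -1, 0, 0, 0, 0, 0, 0, -1, 0, 0, 0, 0, 0, 0, -1, 0, 0, 0, 0, 0, 0, -1, 0, 0, 0, 0, 0, 0, -1],
  "newtons": 15
}}

```text
time: 10.1
tcp_pos: [501.3, -162.8, 60.5]
orientation: [[0.238, 0.971, -0.002], [0.971, -0.238, 0.001], [0.0, -0.002, -1.0]]
wrist_force: [-3.4, 1.5, 3.7]
gripper_width: 0.272
```

Run:
```python
from h import *
w=snap("wrist");s=snap("scene");t=snap("top")
crop(w,"w9",160,160,440,360,2.8);crop(s,"s9",200,160,340,290,5);crop(t,"t9",200,130,400,250,4)
f=np.load("f.npz");st=state();print(st["time"],st["gripper_width"]*87,((st["tcp_pos"][:2]-f["o"])@f["R"]),st["wrist_force"])
```

```text
10.25 24.24567693727741 [   3.71492427 -120.92219289] [-3.61681226  2.0552561   4.6778373 ]
```

View pics/w9.png

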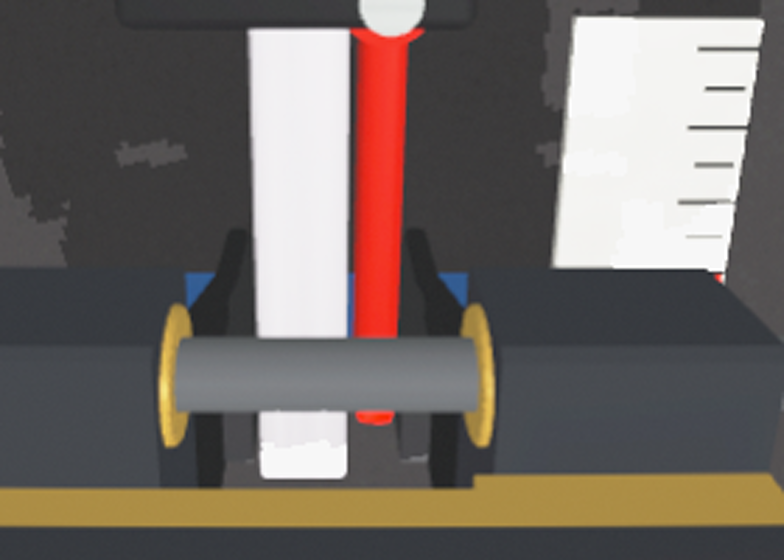

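View pics/s9.png

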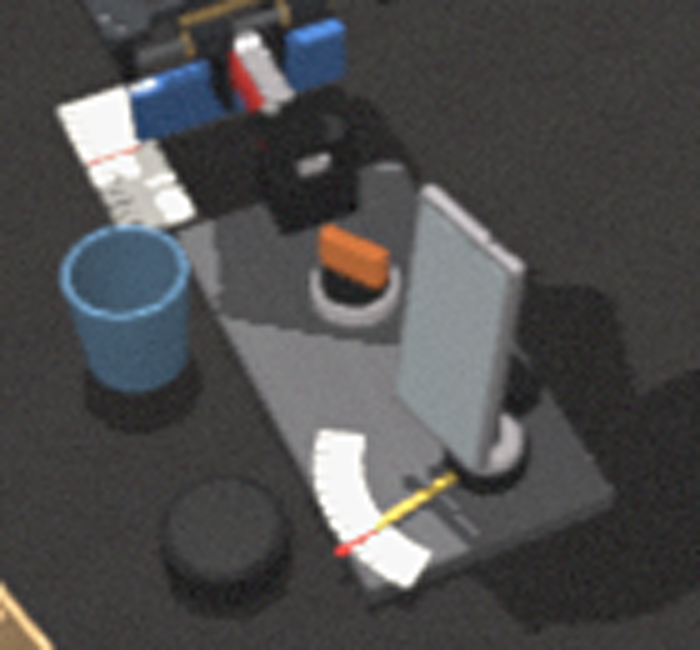

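View pics/t9.png

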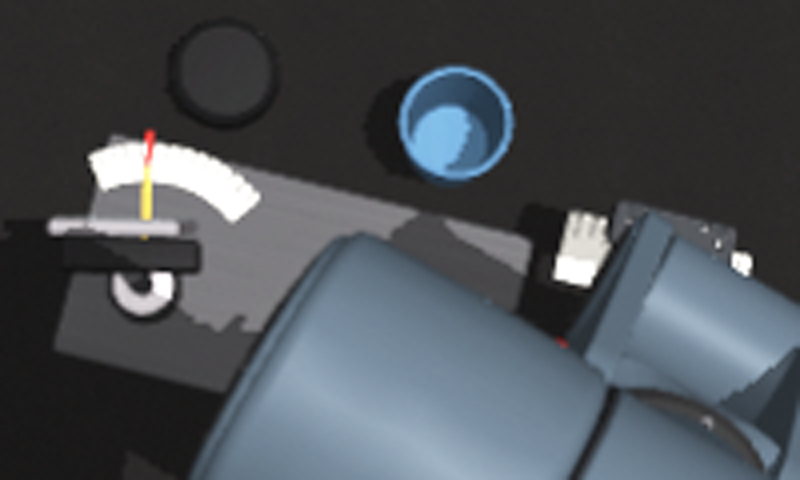

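```bash
python3 -c "
from cell import job
print(job.finish_job())"
```

```text
the job is handed in; nothing more can be done
None
```

I turned the aim knob by about 0.88 rad and drew the leg out by about 33 mm. I then closed the fingers over the leg and lever and handed the job in at about 10 s, still gripping at 15 N. The hand-in gives no verdict, so the results below come from my own last pictures.

- **Pointer:** it lies along the red aim line in the top and scene views, with the tip within about 1–2 mm.
- **Leg:** the wrist camera puts the index within about 1 mm of the red length line. The arm blocks the top view of it. The scene camera's single-point readings put it up to about 3 mm further out, and 1–2 mm when measured as travel from the start. The limit is 5 mm.
- **Lever:** it lies flat beside the leg, and the finger opening reads 24.2 mm against the 25 mm expected when it is fully closed.
- **Bystanders:** I saw no movement of the cup or the tape puck. The other things were well away from the arm's path, and I did not measure them again at the end.

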